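# Turner lifts the hot weld coupon onto the inspection stand

## Robot

A 6-joint arm with a two-finger parallel gripper is mounted at the origin on a cart in front of the work surface, level with it; the furniture and walls round the work are solid. World frame = base frame: x ahead of the robot, y to its left, z up, the work surface at z = 0. Lengths are in m, angles in rad, forces in N, time in s.
With the tool pointing down it reaches from about 0.35 to 0.775 m from the base axis. Payload 7.3 kg.
Tool frame: the origin (TCP) lies on the centre line of the jaws, within the pads' length; the fingertips stand 8 mm ahead of it and the grasp point (between the pads) lies 11 mm behind it; z points along the fingers, y is the line along which they close (so a half turn about z gives the same grasp; the last joint's range is limited). The gripper opens to 92 mm and grips with 3 to 60 N. Pads are 19 mm wide; open, the fingers measure 130 mm over their backs; the gripper's body (75 mm by 190 mm) begins 47 mm behind the grasp point.
Start: joints at [-1.348, 0.342, 1.524, -0, 1.275, -0.146], TCP at [0.189, -0.49, 0.235] pointing down, gripper open.
Joint ranges: [-2.53, 2.53], [-0.77, 2.02], [0.04, 2.7], [-1, 4.14], [0.28, 2.66], [-3.11, 3.11]. Speed limits (rad/s): [2.57, 2.57, 3.14, 3.14, 3.14, 3.14].

## Interface

Orientations are given as a 3x3 rotation matrix whose columns are the frame's x, y, z axes.
In Python, from plant import ctrl, eyes gives the robot as it stands (ctrl), with the cameras (eyes).
- The arm moves only by the tool drive_effector, called after "Call:" in YAML: its name, and indented under it one key for each argument. Schema: {"type":"object","properties":{"segments":{"type":"array","items":{"type":"object","properties":{"x":{"type":"number"},"y":{"type":"number"},"z":{"type":"number"},"wx":{"type":"number"},"wy":{"type":"number"},"wz":{"type":"number"}},"additionalProperties":false},"minItems":1,"maxItems":5},"finger_gap":{"type":"number"},"force":{"type":"number"},"only":{"type":"string"},"quiet":{"type":"boolean"},"lines":{"type":"string"}},"required":["segments"],"additionalProperties":false}. segments is a list of rows, 1 to 5 of them, each an object with the fields x, y, z (the shift in parts of the range, where 1.0 means 60 cm), wx, wy, wz (a rotation vector in a scale on which 1.0 is pi rad); a field left out counts as zero; each row is the pose to reach, as a shift and turn from the pose commanded when the call began, along the tool's axes at that moment; what a row does not reach only later rows make up. A row lasts 1/8 s, in which the tool goes at most 0.0625 m and 0.188 rad, less where a joint would pass 70% of its speed; a pose out of reach is approached as far as the arm can. finger_gap is the finger opening in m, set as the call begins (left out keeps the last). The fingers move at their own pace and stop on an object; force is the grip in N (left out, the last holds). Time passes only in rows, so rows that do not move let the fingers close. The tool returns the time, the measured TCP pose, the force, the opening and the grip force at its end. only (a regular expression) keeps the lines of the reply that match it, lines (a string "A,B") keeps lines A to B, and quiet returns only ok. A shift or turn number past 1, either way, is cut back to 1. Input that does not fit is refused with a message, and nothing moves.
- ctrl.state(): the state, without advancing time (a new reading comes with each control period).
- eyes.read_camera(name): name is "side" or "top"; returns the picture (400x640x3 uint8, red, green, blue); there is no depth.
- eyes.camera_model(name): a dict with "K" (3x3 intrinsics, pixels), "k1" (the pictures are not rectified: a ray, as slopes to the right and down, at radius r is drawn at 1 + k1 r^2 times it, then the intrinsics apply), "R" (3x3) and "t" (3): a world point X has camera coordinates R X + t. Camera axes: x right, y down, z forward; pixel columns grow to the right and rows downward; lengths in m; the calibration is good to about 2 mm. A picture is of the moment at which its call begins. camera_model takes no time and is no camera call.
- ctrl.sign_off(): hands the job in; it is judged then, once.
The state is a dict: "time_s": time; "joint_positions": joint angles; "joint_vel": joint speeds; "tau": joint torques, N m; "position": TCP position; "orientation": TCP orientation; "force": force on the tool from outside, world axes, zero at the start; "ft_torque": the same for the moment, N m; "width": finger opening in m; "finger_force": force on a finger pad.
Only numpy, scipy, OpenCV 4.12 (cv2) and the standard library are available. Lean on these libraries where they do the work, as an engineer would, in place of code of your own. Each camera call takes 0.05 s, during which the arm holds its last target. There are 200 camera calls.

## Task

The flat weld coupon on the cooling rack is still hot. Slide the turner under it, lift it off the rack and lay it flat on both sloping rails of the inspection stand, square to them and on the uphill side of the stops; never touch it with the gripper or drop it on the bench. Then set the turner down flat on the bench and let go, leaving the tube offcut in its bay and the aerosol can where they are.

Things in the scene. Friction and masses are not known exactly. Their poses are not given: they have to be found in the camera images.
- hot_coupon: Hot weld coupon: flat dark steel plate 50 (x) x 75 (y) mm, 10 mm thick (13 over the weld bead on top), 0.28 kg. Origin: centre of its underside; z up. It lies in one of the rack's two bays, its 75 mm length bridging the bay's two bars, off square and centre by at most 0.1 rad and 10 mm. The square tube is in the other bay.
- tube_offcut: Bystander: dark square steel tube 38 x 85 x 38 mm lying across the two bars of the other bay. Origin: centre of its underside; y along its 85 mm length.
- rack: Low dark steel cooling rack, fixed. Origin: centre of underside; x away from the robot's side, z up. Four bars 100 mm long (along x), 16 wide, tops 18 mm above the bench, at y = -90, -20, 20, 90 mm. Bays at y = -55 and +55: 54 mm clear between bars, open at both ends. Tie strips 18 mm wide, 3 mm high cross under the gaps at x = -35 and 35, so a blade has 15 mm of height.
- turner: Loose turner, about 0.28 kg, standing flat on its steel blade. Origin: blade underside, below the front face of the backstop; x to the blade's tip, z up. Blade 42 mm wide, 3 thick, x = -25 to 66 mm (last 12 mm: 38 wide, 2 thick). Backstop: full width, 17 mm high; a 20 mm wide shank rises behind it to the grip. A loaded coupon lies between x = 0 and 60 mm.
- turner_grip (a point): Middle of the turner's wooden grip, a level bar 88 mm long (turner x), 24 wide (y), 26 high; 47 mm behind and 73 mm above the turner's origin, axes as the turner's. When the blade is tilted tip up, a coupon on it may slide back to the backstop.
- stand: Grey inspection stand, fixed: base plate 150 (x) x 120 x 8 mm, posts 36 mm either side of its middle plane carry two parallel sloping rails; highest point about 175 mm. Origin: centre of underside; x level, towards the rails' high end (roughly away from the robot), z up.
- cradle: The stand's rails. Origin: 130 mm above the stand's, level with the rail tops, midway between; x uphill along them (35 degrees above level), z square to them. Rails at y = -35 and 35 mm, 16 wide, 12 deep, x = -30 to 70; 54 mm gap between, open below and at the low end (a cross bar under the top end: x 58 to 70, z -22 to -12). A coupon against the stops has its origin at x = 0.
- stops (a point): Midway between the two steel stops, one at each rail's low end, as wide as the rail (gap between them also 54 mm): uphill faces at cradle x = -25 mm, tops 10 mm above the rails. This point: cradle (-25, 0, 0) mm, axes as the cradle's.
- aerosol: Bystander: aerosol can, 66 mm diameter, 199 mm tall, standing between rack and stand. Origin: centre of its underside, z up.

How it is judged:
On the way, in this order (a step that is already met when the one before it is completed fails the run):
1. the coupon is lifted clear of the rack on the turner (z of hot_coupon in the frame of rack above 0.04 m and contact force between hot_coupon and turner above 0.5 N and contact force between hot_coupon and rack below 0.1 N), for 0.2 s.
2. the coupon lies on both sloping rails of the stand (x of hot_coupon in the frame of cradle between -0.005 and 0.035 m and y of hot_coupon in the frame of cradle between -0.01 and 0.01 m and z of hot_coupon in the frame of cradle between -0.004 and 0.004 m and angle between the z axis of hot_coupon and the z axis of cradle, either way round below 0.08 rad and angle between the y axis of hot_coupon and the y axis of cradle, either way round below 0.2 rad), for 0.2 s.
At the end, for the whole second after the job is handed in: Coupon at rest flat on both sloping rails, uphill of the stops: origin -5 to +35 mm along, within 10 mm of mid-gap, 75 mm side across within 0.2 rad, clear of the turner. Turner released, at rest, standing flat on the bench. Tube moved under 25 mm, aerosol under 40 mm (all of step 2 and linear speed of each of hot_coupon, turner below 0.02 m/s and contact force between hot_coupon and turner below 0.05 N and contact force between hot_coupon and cradle above 0.5 N and height (world z) of turner between -0.004 and 0.006 m and angle between turner's own z axis and vertical below 0.06 rad and distance of tube_offcut from where it was at the start of the episode below 0.025 m and distance of aerosol from where it was at the start of the episode below 0.04 m); the robot touches nothing.
It fails at once if the gripper or arm touches the hot coupon (contact force between any of the fingers, the arm and hot_coupon above 0.5 N).
It fails at once if the coupon is dropped to the bench (height (world z) of hot_coupon below 0.012 m).
It fails at once if the aerosol can is pushed away or knocked over (angle between aerosol's own z axis and vertical above 0.4 rad or distance of aerosol from where it was at the start of the episode above 0.04 m).
It fails at once if the tube offcut is knocked out of its place (distance of tube_offcut from where it was at the start of the episode above 0.025 m).
It also fails if it takes over 58 s, if anything falls off the work surface, if the arm or the gripper's body presses on something with over 40 N, if the wrist force passes 120 N, or if a joint passes its speed limit or range.

## Working session

There is one attempt and no reset: what is moved stays moved. The work goes in short steps, Python scripts to look and compute and a tool call to move; the robot and the scene stay as the last step left them, time stands still between calls to the robot, and variables do not carry over. Pictures are saved under pics/ and viewed, at most 10 in all, crops included, and the job is handed in when it is done.

```bash
ls; mkdir -p pics; python3 - <<'E'
from plant import ctrl, eyes
import cv2,numpy as np
for n in("top","side"):
    im=eyes.read_camera(n); cv2.imwrite(f"pics/{n}0.png",im[:,:,::-1])
    m=eyes.camera_model(n); print(n,m, "cam pos",-np.array(m["R"]).T@m["t"])
s=ctrl.state();print(s)
E
```

```text
pics
plant.py
top {'K': array([[472.30985057,   0.        , 318.66370133],
       [  0.        , 472.30985057, 200.61888609],
       [  0.        ,   0.        ,   1.        ]]), 'k1': -0.03883054493075236, 'R': array([[-0.0069579 , -0.99993884,  0.00859661],
       [-0.98211138,  0.00521563, -0.18822867],
       [ 0.18817233, -0.0097525 , -0.98208761]]), 't': array([-0.16580754,  0.60981065,  1.20349318])} cam pos [ 0.37128419 -0.15724087  1.29814497]
side {'K': array([[428.60497154,   0.        , 314.45132222],
       [  0.        , 428.60497154, 191.38728274],
       [  0.        ,   0.        ,   1.        ]]), 'k1': -0.0571974099728305, 'R': array([[-0.98997477, -0.1410044 ,  0.00822944],
       [-0.06627321,  0.41226464, -0.9086505 ],
       [ 0.12473101, -0.90008646, -0.4174764 ]]), 't': array([0.56747831, 0.21445874, 0.85367276])} cam pos [0.46952262 0.75998247 0.54658625]
{'time_s': 0.1, 'joint_positions': array([-1.34801356e+00,  3.42634901e-01,  1.52493790e+00, -1.59345802e-05,
        1.27539220e+00, -1.45992909e-01]), 'joint_vel': array([-0.00028349, -0.00119218, -0.00160096, -0.00026165, -0.00060313,
        0.00111259]), 'tau': array([ 1.58471372e-03, -4.32002735e+01, -2.44694638e+01,  7.19087804e-02,
        5.27082221e-02, -4.10052382e-05]), 'position': array([ 0.18918839, -0.48934282,  0.23411814]), 'orientation': array([[ 9.32767735e-01,  3.60477809e-01, -3.18079146e-04],
       [ 3.60477902e-01, -9.32766798e-01,  1.33505898e-03],
       [ 1.84565470e-04, -1.35996045e-03, -9.99999058e-01]]), 'force': array([-0.67306273, -1.17368254, -0.30712028]), 'ft_torque': array([-0.00163707, -0.0050265 ,  0.0025567 ]), 'finger_force': 0.0, 'width': 0.09203952792597886}
```

View pics/top0.png

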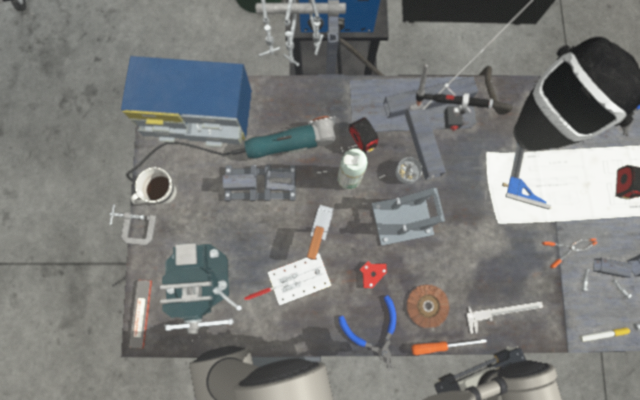

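View pics/side0.png

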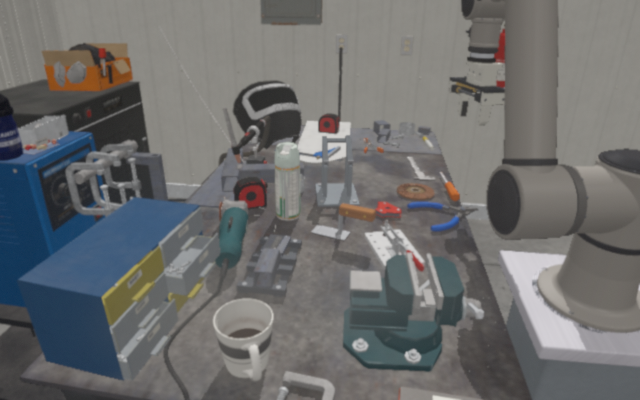

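The top view shows the rack at (258,183), the turner at (320,232), the stand at (408,217) and the can at (352,168). I'll enlarge these.

```bash
cat > h.py <<'E'
import numpy as np, cv2
from plant import ctrl, eyes
from scipy.spatial.transform import Rotation as Rn
M={n:{k:np.array(v) for k,v in eyes.camera_model(n).items()} for n in("top","side")}
def dist(m): return np.array([float(m["k1"]),0,0,0,0])
def ray(n,uv):
    m=M[n]; p=cv2.undistortPoints(np.array(uv,float).reshape(-1,1,2),m["K"],dist(m)).reshape(-1,2)
    d=np.c_[p,np.ones(len(p))]@m["R"]; return -m["R"].T@m["t"],d
def plane(n,uv,z):
    c,d=ray(n,uv); return c+d*((z-c[2])/d[:,2:3])
def proj(n,X):
    m=M[n]; return cv2.projectPoints(np.array(X,float).reshape(-1,1,3),cv2.Rodrigues(m["R"])[0],m["t"],m["K"],dist(m))[0].reshape(-1,2)
def tri(uvt,uvs):
    out=[]
    for a,b in zip(uvt,uvs):
        (c1,d1),(c2,d2)=ray("top",[a]),ray("side",[b]); d1=d1[0];d2=d2[0]
        s=np.linalg.lstsq(np.c_[d1,-d2],c2-c1,rcond=None)[0]
        out.append((c1+s[0]*d1+c2+s[1]*d2)/2)
    return np.array(out)
def crop(n,im,x0,x1,y0,y1,s,name):
    cv2.imwrite(name,cv2.resize(im[y0:y1,x0:x1,::-1],None,fx=s,fy=s,interpolation=cv2.INTER_CUBIC))
E
python3 - <<'E'
from h import *
im=cv2.imread("pics/top0.png")[:,:,::-1]
a=cv2.convertScaleAbs(im,alpha=1.5)
crop("top",a,210,310,160,210,8,"pics/c1.png") 
crop("top",a,290,450,140,260,5,"pics/c2.png")
im=cv2.imread("pics/side0.png")[:,:,::-1]
crop("side",cv2.convertScaleAbs(im,alpha=1.5),230,390,130,300,3.5,"pics/c3.png")
E
```

```text
(no output)
```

View pics/c1.png

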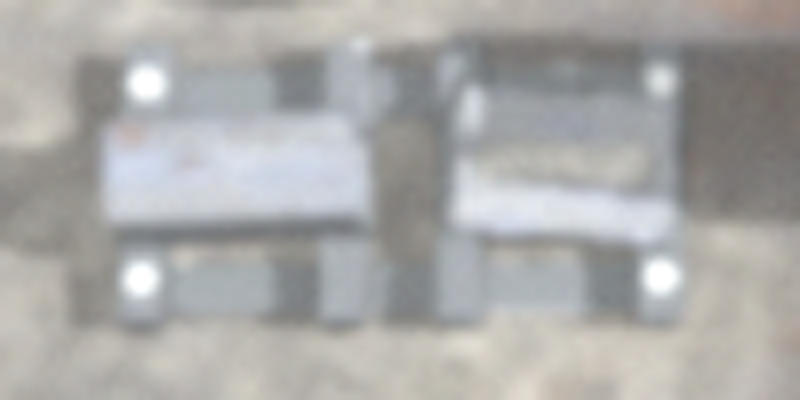

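View pics/c2.png

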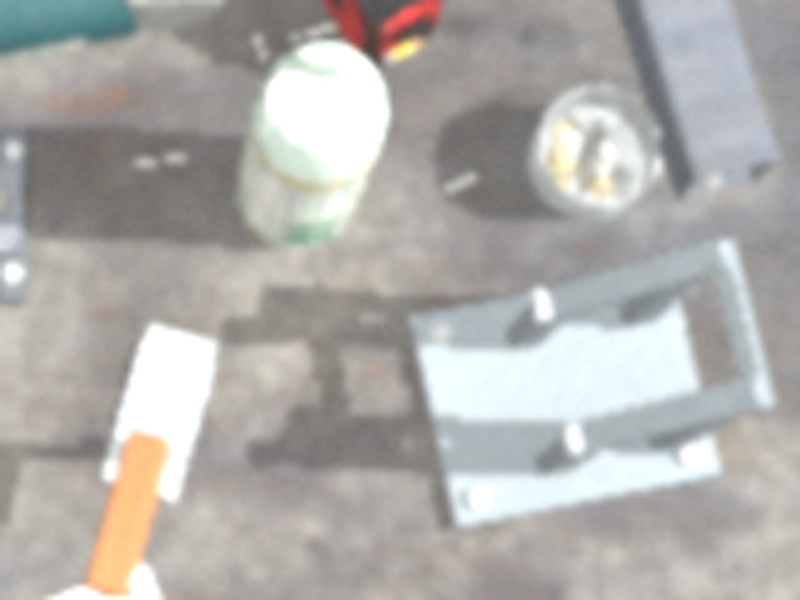

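View pics/c3.png

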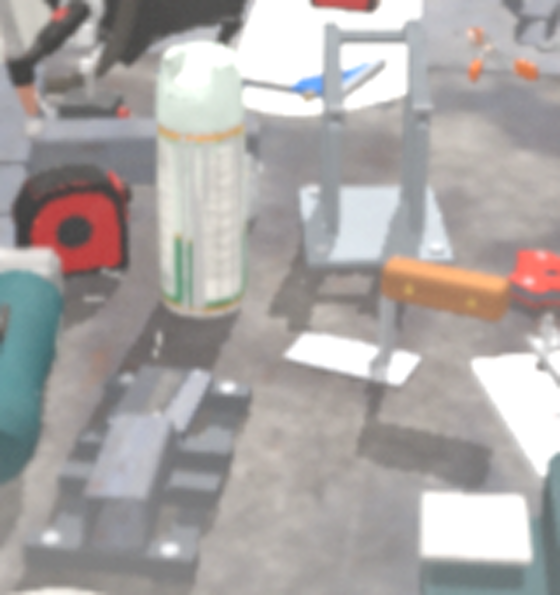

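The crops show these pixel positions:
- **Rack (top view):** screws at about (228,170), (292,170), (227,195) and (292,194). The coupon with its bead is in the right bay (-y side), about x 266–295, y 171–190. The tube is in the left bay.
- **Turner (top view):** blade tip at about (326,206), grip at about (315,243).
- **Stand (top view):** stops at about (398,201) and (404,228), high end on the right at about (440,203).

Next I'll measure with masks and take a finer look at the stand.

```bash
python3 - <<'E'
from h import *
T=cv2.imread("pics/top0.png");S=cv2.imread("pics/side0.png")
# turner
def biggest(m,box):
    k=np.zeros_like(m);x0,x1,y0,y1=box;k[y0:y1,x0:x1]=m[y0:y1,x0:x1]
    n,l,st,_=cv2.connectedComponentsWithStats(k);i=1+np.argmax(st[1:,4]);return np.argwhere(l==i)[:,::-1].astype(float)
def rect(P):
    r=cv2.minAreaRect((P[:,:2]*1000).astype(np.float32));return [np.round(v,1) for v in r]
hT=cv2.cvtColor(T,cv2.COLOR_BGR2HSV);hS=cv2.cvtColor(S,cv2.COLOR_BGR2HSV)
org=cv2.inRange(hT,(5,110,80),(20,255,255))
g=biggest(org,(300,335,215,270)); print("grip top",rect(plane("top",g,.086)),len(g))
wh=cv2.inRange(hT,(0,0,150),(180,60,255)); b=biggest(wh,(308,336,200,242));print("blade",rect(plane("top",b,.003)),len(b), b.min(0),b.max(0))
org=cv2.inRange(hS,(5,110,80),(20,255,255)); gs=biggest(org,(330,385,195,230)); print("grip side cen",gs.mean(0),"top cen",g.mean(0),tri([g.mean(0)],[gs.mean(0)]))
# rack screws (c1)
sc=(np.array([[145,82],[660,78],[140,280],[660,277]])+.5)/8-.5+[210,160]
print("screws",plane("top",sc,.018).round(4))
cp=(np.array([[458,88],[680,98],[450,225],[675,240]])+.5)/8-.5+[210,160]
print("coupon",plane("top",cp,.028).round(4))
can=(np.array([[300,240],[325,105]])+.5)/5-.5+[290,140];print("can",plane("top",can[1:],.185).round(3))
a=cv2.resize(cv2.convertScaleAbs(T,alpha=1.5)[183:248,365:445],None,fx=9,fy=9,interpolation=cv2.INTER_CUBIC)
c=cv2.resize(cv2.convertScaleAbs(S,alpha=1.5)[130:215,310:365],None,fx=6.5,fy=6.5,interpolation=cv2.INTER_CUBIC)
cv2.imwrite("pics/c4.png",a);cv2.imwrite("pics/c5.png",c)
E
```

```text
grip top [array([ 494.1, -159.7]), array([20.8, 81. ]), np.float64(73.8)] 242
blade [array([ 559.9, -178.9]), array([43.6, 92.1]), np.float64(73.2)] 391 [313. 205.] [332. 239.]
grip side cen [357.3699422  211.49132948] top cen [315.03719008 242.73553719] [[ 0.49351874 -0.1591828   0.07492197]]
screws [[ 0.7056  0.0837  0.018 ]
 [ 0.706  -0.0962  0.018 ]
 [ 0.635   0.0833  0.018 ]
 [ 0.6351 -0.0965  0.018 ]]
coupon [[ 0.7002 -0.0268  0.028 ]
 [ 0.6963 -0.1037  0.028 ]
 [ 0.6516 -0.0247  0.028 ]
 [ 0.646  -0.1021  0.028 ]]
can [[ 0.684 -0.257  0.185]]
```

View pics/c4.png

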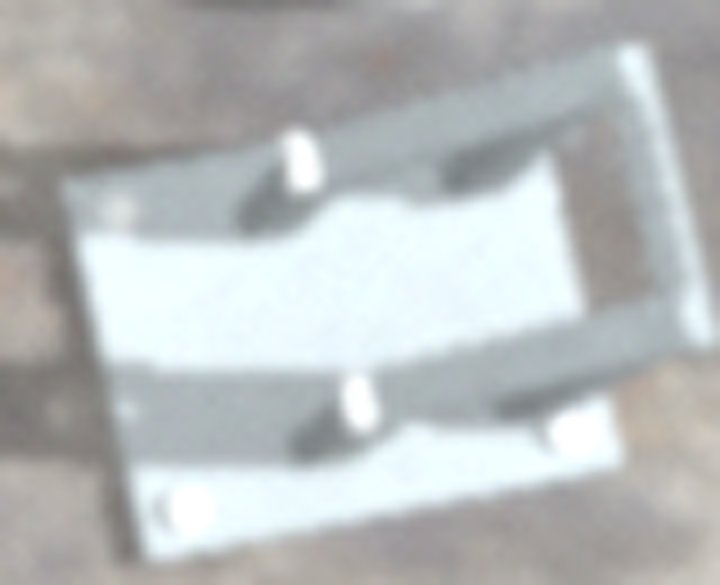

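View pics/c5.png

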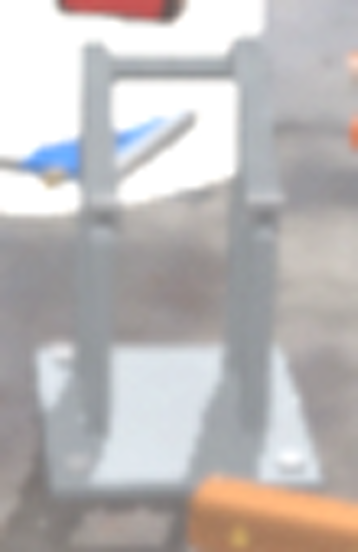

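The enlarged stand view (top) shows the base corners at about (372,204), (381,245) and (434,234). The stop tops are at about (398,200.5) and (405,227), and the bright rail ends run from about (436,189) to (443,220).

```bash
python3 - <<'E'
from h import *
f=lambda p:(np.array(p)+.5)/9-.5+[365,183]
B=plane("top",f([[65,185],[145,562],[622,465]]),.008)[:,:2]*1000
print("base",B.round(1),"centre",(B[0]+B[2])/2,"lens",np.linalg.norm(B[1]-B[0]),np.linalg.norm(B[2]-B[1]))
d=B[2]-B[1];print("yaw",np.arctan2(d[1],d[0]));d=B[0]-B[1];print("yaw from y",np.arctan2(d[1],d[0])-np.pi/2)
S=plane("top",f([[302,160],[359,402]]),.1224)[:,:2]*1000;d=S[0]-S[1];y=np.arctan2(d[1],d[0])-np.pi/2
print("stops",S.round(1),"len",np.linalg.norm(d),"yaw",y,"cradle",S.mean(0)+28.3*np.array([np.cos(y),np.sin(y)]))
E2=plane("top",f([[618,55],[682,345]]),.170)[:,:2]*1000;d=E2[0]-E2[1];y=np.arctan2(d[1],d[0])-np.pi/2
print("ends",E2.round(1),"len",np.linalg.norm(d),"yaw",y,"cradle",E2.mean(0)-57.3*np.array([np.cos(y),np.sin(y)]))
# side check
s=lambda p:(np.array(p)+.5)/6.5-.5+[310,130]
print("tri stops",(tri(f([[302,160],[359,402]]),s([[103,205],[265,198]]))*1000).round(1))
print("tri ends",(tri(f([[618,70],[682,320]]),s([[96,42],[246,40]]))*1000).round(1))
E
```

```text
base [[ 610.6 -317.8]
 [ 493.9 -339. ]
 [ 522.5 -486.4]] centre [ 566.5595882  -402.11350777] lens 118.6800611271461 150.21391596633114
yaw -1.379044226430776
yaw from y -1.3916017329349077
stops [[ 596.2 -370.8]
 [ 527.3 -384.2]] len 70.22032788563314 yaw -1.3795283467466966 cradle [ 567.1387612  -405.30773025]
ends [[ 615.8 -449.9]
 [ 535.8 -463. ]] len 81.05210190130423 yaw -1.40783215800664 cradle [ 566.53794808 -399.9281621 ]
tri stops [[ 596.4 -371.6  118.4]
 [ 526.8 -384.4  121.2]]
tri ends [[ 610.7 -450.3  167.5]
 [ 542.5 -464.1  167.6]]
```

```bash
python3 - <<'E'
from h import *
s=ctrl.state();q=s["joint_positions"]
F=lambda q1,a,q4,q5,q6:Rn.from_euler("ZYZYZ",[q1,a,q4,q5,q6])
C=(F(q[0],q[1]+q[2],q[3],q[4],q[5]).inv()*Rn.from_matrix(s["orientation"]));print(C.as_rotvec())
def turn(yaw,p):return Rn.from_euler("ZY",[yaw,-p])
def show(n,yaw,p,q1,a):
  for sg,nm in((0,"A"),(np.pi,"B")):
    Rt=turn(yaw,p)*Rn.from_euler("XZ",[np.pi,sg])
    W=(Rn.from_euler("ZY",[q1,a]).inv()*Rt*C.inv()).as_euler("ZYZ");print(n,nm,a,W.round(2),"or",[(W[0]+np.pi).round(2),-W[1].round(2),(W[2]+np.pi).round(2)])
for a in(1.5,1.9,2.3):
  show("pick",-.285,0,-.31,a);show("stand",-1.385,.61,-.31,a)
show("rack",0,0,-.1,1.9)
E
```

```text
Traceback (most recent call last):
  File "scipy/spatial/transform/_rotation.pyx", line 1413, in scipy.spatial.transform._rotation.Rotation.from_euler
ValueError: Expected axis specification to be a non-empty string of upto 3 characters, got ZYZYZ
```

```bash
python3 - <<'E'
from h import *
s=ctrl.state();q=s["joint_positions"]
E=Rn.from_euler
F=lambda q1,a,q4,q5,q6:E("ZY",[q1,a])*E("ZYZ",[q4,q5,q6])
C=(F(q[0],q[1]+q[2],q[3],q[4],q[5]).inv()*Rn.from_matrix(s["orientation"]));print(C.as_rotvec())
def show(n,yaw,p,q1,a):
  for sg,nm in((0,"A"),(np.pi,"B")):
    Rt=E("ZY",[yaw,-p])*E("XZ",[np.pi,sg])
    W=(E("ZY",[q1,a]).inv()*Rt*C.inv()).as_euler("ZYZ");print(n,nm,a,W.round(2))
for a in(1.5,1.9,2.3):
  show("pick",-.285,0,-.31,a);show("stand",-1.385,.61,-.31,a)
show("rack",0,0,-.1,1.9)
E
```

```text
[-3.70817398e-16 -1.25361991e-16  1.57079633e+00]
pick A 1.5 [0.   1.64 1.55]
pick B 1.5 [-0.    1.64 -1.6 ]
stand A 1.5 [-0.54  1.36  2.69]
stand B 1.5 [-0.54  1.36 -0.46]
pick A 1.9 [0.   1.24 1.55]
pick B 1.9 [-0.    1.24 -1.6 ]
stand A 1.9 [-0.63  1.02  2.92]
stand B 1.9 [-0.63  1.02 -0.22]
pick A 2.3 [0.   0.84 1.55]
pick B 2.3 [-0.    0.84 -1.6 ]
stand A 2.3 [-0.86  0.72 -3.  ]
stand B 2.3 [-0.86  0.72  0.14]
rack A 1.9 [0.   1.24 1.47]
rack B 1.9 [-0.    1.24 -1.67]
```

```bash
cat >> h.py <<'E'
OFF=np.zeros(3)  # grip offset correction, turner frame
def tcp(origin,yaw,p=0.,lift=0.):
    Rt=Rn.from_euler("ZY",[yaw,-p]); R=Rt*Rn.from_euler("XZ",[np.pi,np.pi])
    g=np.array(origin,float)+Rt.apply(np.array([-.047,0,.073])+OFF)
    return g+R.apply([0,0,.011])+[0,0,lift],R
def delta(t):
    s=ctrl.state();R=Rn.from_matrix(s["orientation"])
    d=R.inv().apply(t[0]-s["position"]);r=(R.inv()*t[1]).as_rotvec()
    print("t",round(s["time_s"],2),"target",t[0].round(4),"delta",d.round(4),r.round(4),"q",s["joint_positions"].round(2),"F",np.round(s["force"],1))
E
cat > pk.py <<'E'
from h import *
delta(tcp([.5403,-.173,0],-.285,0,.1))
delta(tcp([.5403,-.173,0],-.285,0,0))
E
python3 pk.py
```

```text
t 0.1 target [ 0.4952 -0.1598  0.162 ] delta [ 0.4042 -0.197   0.0725] [-3.0000e-04 -1.8000e-03 -2.4878e+00] q [-1.35  0.34  1.52 -0.    1.28 -0.15] F [-0.7 -1.2 -0.3]
t 0.1 target [ 0.4952 -0.1598  0.062 ] delta [ 0.4042 -0.1969  0.1725] [-3.0000e-04 -1.8000e-03 -2.4878e+00] q [-1.35  0.34  1.52 -0.    1.28 -0.15] F [-0.7 -1.2 -0.3]
```

Careful with the scale: shifts go in shares of 60 cm and turns go in shares of pi rad. That gives: 0.404 m / 0.6 = 0.6733, -0.197 m / 0.6 = -0.3283, -2.488 rad / 3.1416 = -0.792.

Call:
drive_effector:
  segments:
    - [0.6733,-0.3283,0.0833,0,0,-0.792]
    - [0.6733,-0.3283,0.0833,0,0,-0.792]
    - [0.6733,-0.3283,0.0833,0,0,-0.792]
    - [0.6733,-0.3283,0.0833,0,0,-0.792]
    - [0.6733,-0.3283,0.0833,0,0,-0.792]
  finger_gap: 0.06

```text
refused: segments[0]: [0.6733, -0.3283, 0.0833, 0, 0, -0.792] is not of type 'object' (schema: type "object"). Nothing was moved.
```

I used the wrong layout. The manual says a list of objects with named fields; once more.

Call:
drive_effector:
  segments:
    - {"x": 0.6733,"y": -0.3283,"z": 0.0833,"wz": -0.792}
    - {"x": 0.6733,"y": -0.3283,"z": 0.0833,"wz": -0.792}
    - {"x": 0.6733,"y": -0.3283,"z": 0.0833,"wz": -0.792}
    - {"x": 0.6733,"y": -0.3283,"z": 0.0833,"wz": -0.792}
    - {"x": 0.6733,"y": -0.3283,"z": 0.0833,"wz": -0.792}
  finger_gap: 0.06

```text
time_s: 0.72
position: [0.4016, -0.2604, 0.1998]
orientation: [[0.256, 0.967, -0.0], [0.967, -0.256, -0.0], [-0.0, -0.0, -1.0]]
force: [0.5, -0.7, 0.7]
width: 0.0603
finger_force: 0.0
```

```bash
python3 pk.py
```

```text
t 0.72 target [ 0.4952 -0.1598  0.162 ] delta [0.1213 0.0648 0.0378] [-1.0000e-04  0.0000e+00 -1.5444e+00] q [-0.74  0.29  1.7  -0.    1.15 -0.48] F [ 0.5 -0.7  0.7]
t 0.72 target [ 0.4952 -0.1598  0.062 ] delta [0.1213 0.0648 0.1378] [-1.0000e-04  0.0000e+00 -1.5444e+00] q [-0.74  0.29  1.7  -0.    1.15 -0.48] F [ 0.5 -0.7  0.7]
```

In the tool's units: 0.121 m / 0.6 = 0.2017, 0.065 m / 0.6 = 0.1083, -1.544 rad / 3.1416 = -0.4915.

Call:
drive_effector:
  segments:
    - {"x": 0.2017,"y": 0.1083,"z": 0.0617,"wz": -0.4915}
    - {"x": 0.2017,"y": 0.1083,"z": 0.0617,"wz": -0.4915}
    - {"x": 0.2017,"y": 0.1083,"z": 0.0617,"wz": -0.4915}
    - {"x": 0.2017,"y": 0.1083,"z": 0.0617,"wz": -0.4915}
    - {"x": 0.2017,"y": 0.1083,"z": 0.0617,"wz": -0.4915}

```text
time_s: 1.35
position: [0.4949, -0.1617, 0.1625]
orientation: [[-0.629, 0.777, -0.001], [0.777, 0.629, 0.0], [0.001, -0.001, -1.0]]
force: [-0.8, 0.2, -0.0]
width: 0.0601
finger_force: 0.0
```

```bash
python3 pk.py
```

```text
t 1.35 target [ 0.4952 -0.1598  0.162 ] delta [0.0013 0.0014 0.0005] [-3.000e-04 -1.300e-03 -6.055e-01] q [-0.46  0.41  1.64 -0.    1.1  -1.14] F [-0.8  0.2 -0. ]
t 1.35 target [ 0.4952 -0.1598  0.062 ] delta [0.0012 0.0015 0.1005] [-3.000e-04 -1.300e-03 -6.055e-01] q [-0.46  0.41  1.64 -0.    1.1  -1.14] F [-0.8  0.2 -0. ]
```

In the tool's units: -0.605 rad / 3.1416 = -0.1926.

Call:
drive_effector:
  segments:
    - {"wz": -0.1926}
    - {"wz": -0.1926}
    - {"wz": -0.1926}
    - {"wz": -0.1926}
    - {"wz": -0.1926}

```text
time_s: 1.98
position: [0.4948, -0.1622, 0.1628]
orientation: [[-0.957, 0.289, -0.001], [0.289, 0.957, 0.0], [0.001, 0.0, -1.0]]
force: [0.1, -0.5, 0.2]
width: 0.0602
finger_force: 0.0
```

```bash
python3 pk.py; python3 - <<'E'
from h import *
im=eyes.read_camera("top");s=cv2.resize(im[190:270,280:360],None,fx=6,fy=6,interpolation=cv2.INTER_CUBIC)
cv2.imwrite("pics/t1.png",s[:,:,::-1])
E
```

```text
t 1.98 target [ 0.4952 -0.1598  0.162 ] delta [0.0003 0.0024 0.0008] [ 0.0001 -0.0008 -0.0083] q [-0.46  0.4   1.64 -0.    1.1  -1.74] F [ 0.1 -0.5  0.2]
t 1.98 target [ 0.4952 -0.1598  0.062 ] delta [0.0002 0.0024 0.1008] [ 0.0001 -0.0008 -0.0083] q [-0.46  0.4   1.64 -0.    1.1  -1.74] F [ 0.1 -0.5  0.2]
```

In the tool's units: 0.1008 m / 0.6 = 0.168, 0.09 m / 0.6 = 0.15, -0.008 rad / 3.1416 = -0.0025.

Call:
drive_effector:
  segments:
    - {"y": 0.004,"z": 0.05,"wz": -0.0025}
    - {"y": 0.004,"z": 0.1,"wz": -0.0025}
    - {"y": 0.004,"z": 0.15,"wz": -0.0025}
    - {"y": 0.004,"z": 0.168,"wz": -0.0025}
    - {"y": 0.004,"z": 0.168,"wz": -0.0025}

```text
time_s: 2.65
position: [0.4955, -0.1599, 0.0621]
orientation: [[-0.96, 0.281, -0.001], [0.281, 0.96, 0.0], [0.001, 0.0, -1.0]]
force: [0.7, -0.5, 0.3]
width: 0.0603
finger_force: 0.0
```

```bash
python3 pk.py
```

```text
t 2.65 target [ 0.4952 -0.1598  0.162 ] delta [ 0.0005  0.0001 -0.0999] [ 0.0001 -0.001  -0.0002] q [-0.46  0.54  1.75 -0.    0.85 -1.74] F [ 0.7 -0.5  0.3]
t 2.65 target [ 0.4952 -0.1598  0.062 ] delta [0.0004 0.0001 0.0001] [ 0.0001 -0.001  -0.0002] q [-0.46  0.54  1.75 -0.    0.85 -1.74] F [ 0.7 -0.5  0.3]
```

Call:
drive_effector:
  segments:
    - {}
    - {}
    - {}
    - {}
    - {}
  finger_gap: 0
  force: 60

```text
time_s: 3.28
position: [0.4957, -0.1601, 0.0626]
orientation: [[-0.96, 0.281, 0.0], [0.281, 0.96, -0.0], [-0.0, -0.0, -1.0]]
force: [0.1, 0.9, 3.3]
width: 0.0235
finger_force: 59.9
```

```bash
python3 pk.py
```

```text
t 3.27 target [ 0.4952 -0.1598  0.162 ] delta [ 0.0006  0.0001 -0.0994] [-0.0002  0.0004  0.0002] q [-0.46  0.54  1.75 -0.    0.85 -1.75] F [0.1 0.9 3.3]
t 3.27 target [ 0.4952 -0.1598  0.062 ] delta [0.0006 0.0001 0.0006] [-0.0002  0.0004  0.0002] q [-0.46  0.54  1.75 -0.    0.85 -1.75] F [0.1 0.9 3.3]
```

In the tool's units: -0.05 m / 0.6 = -0.0833, -0.03 m / 0.6 = -0.05.

```bash
cat > rk.py <<'E'
from h import *
delta(tcp([.535,-.062,.0085],0,0,.04))
delta(tcp([.535,-.062,.0085],0,0,0))
delta(tcp([.645,-.062,.0085],0,0,0))
E
```

Call:
drive_effector:
  segments:
    - {"z": -0.05}
    - {"z": -0.0833}

```text
time_s: 3.52
position: [0.4955, -0.1599, 0.1128]
orientation: [[-0.96, 0.281, -0.001], [0.281, 0.96, 0.0], [0.001, 0.0, -1.0]]
force: [0.7, 0.1, -2.8]
width: 0.0241
finger_force: 59.9
```

```bash
python3 rk.py
```

```text
t 3.52 target [ 0.488  -0.062   0.1105] delta [0.0347 0.0919 0.0024] [ 1.000e-04 -6.000e-04 -2.848e-01] q [-0.46  0.47  1.7  -0.    0.97 -1.75] F [ 0.7  0.1 -2.8]
t 3.52 target [ 0.488  -0.062   0.0705] delta [0.0347 0.0919 0.0424] [ 1.000e-04 -6.000e-04 -2.848e-01] q [-0.46  0.47  1.7  -0.    0.97 -1.75] F [ 0.7  0.1 -2.8]
t 3.52 target [ 0.598  -0.062   0.0705] delta [-0.0709  0.1228  0.0423] [ 1.000e-04 -6.000e-04 -2.848e-01] q [-0.46  0.47  1.7  -0.    0.97 -1.75] F [ 0.7  0.1 -2.8]
```

Move, settle, then check turner pose with both cameras before insertion.

In the tool's units: 0.0919 m / 0.6 = 0.1532, 0.0424 m / 0.6 = 0.0707, -0.285 rad / 3.1416 = -0.0907.

Call:
drive_effector:
  segments:
    - {"x": 0.0578,"y": 0.1532,"z": 0.004,"wz": -0.0907}
    - {"x": 0.0578,"y": 0.1532,"z": 0.004,"wz": -0.0907}
    - {"x": 0.0578,"y": 0.1532,"z": 0.004,"wz": -0.0907}
    - {"x": 0.0578,"y": 0.1532,"z": 0.0707,"wz": -0.0907}
    - {"x": 0.0578,"y": 0.1532,"z": 0.0707,"wz": -0.0907}

```text
time_s: 4.15
position: [0.4861, -0.0621, 0.0678]
orientation: [[-1.0, 0.001, -0.006], [0.001, 1.0, 0.001], [0.006, 0.001, -1.0]]
force: [0.0, 0.8, -2.4]
width: 0.0237
finger_force: 59.9
```

Call:
drive_effector:
  segments:
    - {}
    - {}

```text
time_s: 4.4
position: [0.489, -0.0627, 0.0711]
orientation: [[-1.0, 0.001, 0.002], [0.001, 1.0, -0.001], [-0.002, -0.001, -1.0]]
force: [-0.0, -0.2, -2.3]
width: 0.0238
finger_force: 59.9
```

```bash
python3 rk.py && python3 - <<'E'
from h import *
T=eyes.read_camera("top");S=eyes.read_camera("side")
a=cv2.convertScaleAbs(T,alpha=1.3)[160:240,230:330];c=cv2.convertScaleAbs(S,alpha=1.3)[215:295,230:330]
f=lambda x:cv2.resize(x,None,fx=4,fy=4,interpolation=cv2.INTER_CUBIC)[:,:,::-1]
cv2.imwrite("pics/t2.png",np.hstack([f(a),f(c)]));cv2.imwrite("pics/T2.png",T[:,:,::-1]);cv2.imwrite("pics/S2.png",S[:,:,::-1])
X=[[.535+x,-.062+y,.0115] for x,y in((66,19),(66,-19),(0,21),(0,-21))*1] if 0 else [[.535+x/1000,-.062+y/1000,.0105] for x,y in((66,19),(66,-19),(0,21),(0,-21))]
print("crop top",((proj("top",X)-[230,160]+.5)*4-.5).round(0).tolist());print("crop side",((proj("side",X)-[230,215]+.5)*4-.5+[400,0]).round(0).tolist())
E
```

```text
t 4.4 target [ 0.488  -0.062   0.1105] delta [ 0.0009  0.0006 -0.0394] [-0.0007  0.002  -0.0005] q [-0.28  0.49  1.82 -0.    0.83 -1.85] F [-0.  -0.2 -2.3]
t 4.4 target [ 0.488  -0.062   0.0705] delta [0.001  0.0007 0.0006] [-0.0007  0.002  -0.0005] q [-0.28  0.49  1.82 -0.    0.83 -1.85] F [-0.  -0.2 -2.3]
t 4.4 target [ 0.598  -0.062   0.0705] delta [-0.109   0.0007  0.0008] [-0.0007  0.002  -0.0005] q [-0.28  0.49  1.82 -0.    0.83 -1.85] F [-0.  -0.2 -2.3]
crop top [[173.0, 189.0], [228.0, 189.0], [169.0, 284.0], [230.0, 284.0]]
crop side [[701.0, 169.0], [712.0, 133.0], [818.0, 181.0], [825.0, 141.0]]
```

View pics/t2.png

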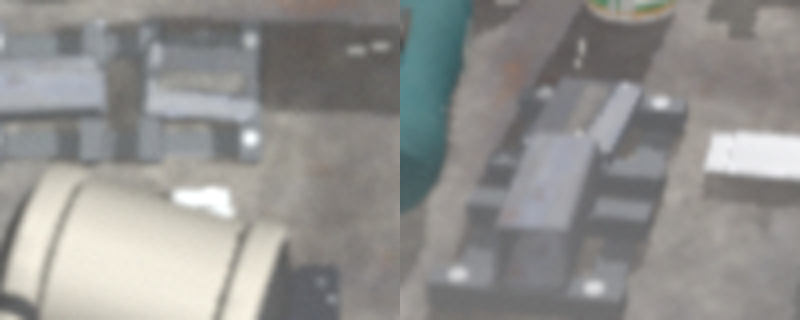

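The blade tip is at about x 172–233 in the crop (centre 202). The bay is centred at about 203, so they line up. The side-view tip also matches the prediction, so I'll insert.

In the tool's units: -0.109 m / 0.6 = -0.1817, -0.09 m / 0.6 = -0.15.

Call:
drive_effector:
  segments:
    - {"x": -0.0333,"y": 0.0008,"z": 0.0008}
    - {"x": -0.075,"y": 0.0008,"z": 0.0008}
    - {"x": -0.1167,"y": 0.0008,"z": 0.0008}
    - {"x": -0.15,"y": 0.0008,"z": 0.0008}
    - {"x": -0.1817,"y": 0.0008,"z": 0.0008}

```text
time_s: 5.12
position: [0.5981, -0.0616, 0.07]
orientation: [[-1.0, -0.0, 0.001], [-0.0, 1.0, -0.0], [-0.001, -0.0, -1.0]]
force: [-0.0, -0.3, -1.8]
width: 0.0237
finger_force: 59.9
```

Call:
drive_effector:
  segments:
    - {}
    - {}

```text
time_s: 5.38
position: [0.5964, -0.0615, 0.0694]
orientation: [[-1.0, -0.0, -0.001], [-0.0, 1.0, 0.0], [0.001, 0.0, -1.0]]
force: [-0.1, -0.1, -2.6]
width: 0.0234
finger_force: 59.9
```

```bash
python3 rk.py
```

```text
t 5.38 target [ 0.488  -0.062   0.1105] delta [ 0.1084 -0.0005 -0.041 ] [ 0.0001 -0.001   0.0002] q [-0.23  0.64  1.51 -0.    0.99 -1.8 ] F [-0.1 -0.1 -2.6]
t 5.38 target [ 0.488  -0.062   0.0705] delta [ 0.1084 -0.0005 -0.001 ] [ 0.0001 -0.001   0.0002] q [-0.23  0.64  1.51 -0.    0.99 -1.8 ] F [-0.1 -0.1 -2.6]
t 5.38 target [ 0.598  -0.062   0.0705] delta [-0.0016 -0.0005 -0.0011] [ 0.0001 -0.001   0.0002] q [-0.23  0.64  1.51 -0.    0.99 -1.8 ] F [-0.1 -0.1 -2.6]
```

In the tool's units: -0.07 m / 0.6 = -0.1167, -0.045 m / 0.6 = -0.075, -0.1 rad / 3.1416 = -0.0318.

Call:
drive_effector:
  segments:
    - {"z": -0.01}
    - {"z": -0.02}
    - {"z": -0.0417}
    - {"z": -0.075,"wy": -0.0159}
    - {"z": -0.1167,"wy": -0.0318}

```text
time_s: 6.0
position: [0.5967, -0.0614, 0.1402]
orientation: [[-0.995, -0.0, 0.1], [-0.0, 1.0, 0.0], [-0.1, 0.0, -0.995]]
force: [0.4, -0.5, -4.3]
width: 0.0236
finger_force: 59.9
```

Call:
drive_effector:
  segments:
    - {}
    - {}

```text
time_s: 6.25
position: [0.5967, -0.0615, 0.139]
orientation: [[-0.995, -0.0, 0.098], [-0.0, 1.0, 0.0], [-0.098, 0.0, -0.995]]
force: [-0.1, -0.5, -6.2]
width: 0.0235
finger_force: 59.9
```

```bash
python3 - <<'E'
from h import *
T=eyes.read_camera("top");S=eyes.read_camera("side")
f=lambda x:cv2.resize(cv2.convertScaleAbs(x,alpha=1.3),None,fx=4,fy=4,interpolation=cv2.INTER_CUBIC)[:,:,::-1]
cv2.imwrite("pics/t3.png",np.hstack([f(T[150:240,230:330]),f(S[185:275,230:330])]))
E
```

```text
(no output)
```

View pics/t3.png

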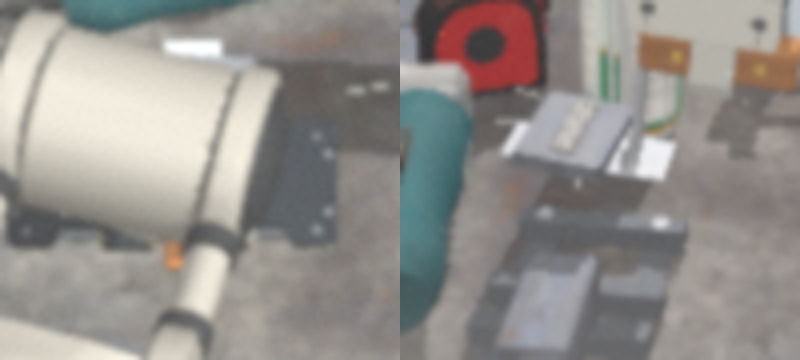

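The side crop shows the coupon flat on the blade, left of the backstop at about (575,135). The wrist now carries about 6 N. Next I'll plan the carry and check the can's clearance.

```bash
cat > st.py <<'E'
from h import *
CO=np.array([.5667,-.4025,.130]);Y=-1.385;P=np.radians(35);RC=Rn.from_euler("ZY",[Y,-P])
def cr(x,y,z,p=P): return tcp(CO+RC.apply(np.array([x,y,z])/1000),Y,p)
E
cat > go1.py <<'E'
from st import *
delta(tcp([.57,-.0615,.15],0,.2)); delta(tcp([.536,-.190,.19],-.7,.2))
E
python3 go1.py; python3 - <<'E'
from h import *
print("can base side",plane("side",[[230+203/3.5,130+300/3.5]],0.0), "top cap tri",tri([[290+325/5-.4,140+105/5-.4]],[[230+200/3.5-.4,130+68/3.5-.4]]))
E
```

```text
t 6.35 target [ 0.5116 -0.0615  0.2014] delta [ 0.0785 -0.0001 -0.0712] [ 0.0004 -0.1027  0.0002] q [-0.24  0.52  1.54  0.03  1.   -1.83] F [-0.2  0.8 -5.2]
t 6.35 target [ 0.4913 -0.1524  0.2414] delta [ 0.0948 -0.0909 -0.113 ] [ 0.1041 -0.0986  0.6928] q [-0.24  0.52  1.54  0.03  1.   -1.83] F [-0.2  0.8 -5.2]
can base side [[ 0.68147249 -0.25033009  0.        ]] top cap tri [[ 0.68260534 -0.25643228  0.18862868]]
```

Careful with the scale: shifts go in shares of 60 cm and turns go in shares of pi rad. That gives: 0.078 m / 0.6 = 0.13, -0.071 m / 0.6 = -0.1183, -0.1 rad / 3.1416 = -0.0318.

Call:
drive_effector:
  segments:
    - {"x": 0.0167,"z": -0.025,"wy": -0.0095}
    - {"x": 0.05,"z": -0.05,"wy": -0.0159}
    - {"x": 0.0833,"z": -0.0833,"wy": -0.0255}
    - {"x": 0.1167,"z": -0.1083,"wy": -0.0318}
    - {"x": 0.13,"z": -0.1183,"wy": -0.0318}

```text
time_s: 6.98
position: [0.5114, -0.0615, 0.2022]
orientation: [[-0.98, -0.0, 0.197], [0.0, 1.0, 0.0], [-0.197, 0.0, -0.98]]
force: [0.9, -0.1, -3.9]
width: 0.0235
finger_force: 59.9
```

```bash
python3 go1.py
```

```text
t 6.97 target [ 0.5116 -0.0615  0.2014] delta [-0.0001 -0.      0.0008] [ 0.0002 -0.0015 -0.    ] q [-0.3   0.25  1.77  0.07  0.93 -1.91] F [ 0.9 -0.1 -3.9]
t 6.97 target [ 0.4913 -0.1524  0.2414] delta [ 0.0119 -0.0909 -0.0424] [ 0.1387 -0.0015  0.6861] q [-0.3   0.25  1.77  0.07  0.93 -1.91] F [ 0.9 -0.1 -3.9]
```

In the tool's units: -0.091 m / 0.6 = -0.1517, -0.042 m / 0.6 = -0.07, 0.686 rad / 3.1416 = 0.2184.

```bash
cat > go2.py <<'E'
from st import *
delta(tcp([.536,-.190,.19],-.7,.2)); 
delta(tcp(CO+RC.apply([-.047,0,.06]),Y,.35)); delta(cr(-17,0,40))
E
```

Call:
drive_effector:
  segments:
    - {"x": 0.0017,"y": -0.0167,"z": -0.0083,"wx": 0.0045,"wz": 0.022}
    - {"x": 0.0067,"y": -0.0467,"z": -0.0217,"wx": 0.0134,"wz": 0.0656}
    - {"x": 0.0117,"y": -0.0833,"z": -0.0383,"wx": 0.0245,"wz": 0.12}
    - {"x": 0.0167,"y": -0.1217,"z": -0.0567,"wx": 0.0357,"wz": 0.1751}
    - {"x": 0.02,"y": -0.1517,"z": -0.07,"wx": 0.0442,"wz": 0.2184}

```text
time_s: 7.6
position: [0.4927, -0.1533, 0.2407]
orientation: [[-0.747, 0.648, 0.15], [0.635, 0.761, -0.128], [-0.197, -0.0, -0.98]]
force: [0.1, -0.2, -4.6]
width: 0.0237
finger_force: 59.9
```

```bash
python3 go2.py
```

```text
t 7.6 target [ 0.4913 -0.1524  0.2414] delta [ 0.0014 -0.0002 -0.001 ] [-0.0012 -0.0013 -0.005 ] q [-0.42  0.22  1.69 -0.07  1.04 -1.25] F [ 0.1 -0.2 -4.6]
t 7.6 target [ 0.5411 -0.2666  0.1943] delta [-0.099  -0.0548  0.0673] [ 0.1842 -0.1454  0.6551] q [-0.42  0.22  1.69 -0.07  1.04 -1.25] F [ 0.1 -0.2 -4.6]
t 7.6 target [ 0.5462 -0.2935  0.1768] delta [-0.1164 -0.072   0.0886] [ 0.2694 -0.396   0.6293] q [-0.42  0.22  1.69 -0.07  1.04 -1.25] F [ 0.1 -0.2 -4.6]
```

```bash
cat > go3.py <<'E'
from st import *
delta(tcp(CO+RC.apply([-.08,0,.08]),Y,.35)); delta(cr(-70,0,50));delta(cr(-17,0,40))
E
python3 go3.py
```

```text
t 7.6 target [ 0.534  -0.2287  0.1918] delta [-0.0692 -0.0306  0.0639] [ 0.1842 -0.1454  0.6551] q [-0.42  0.22  1.69 -0.07  1.04 -1.25] F [ 0.1 -0.2 -4.6]
t 7.6 target [ 0.5371 -0.2452  0.1546] delta [-0.0746 -0.0411  0.1028] [ 0.2694 -0.396   0.6293] q [-0.42  0.22  1.69 -0.07  1.04 -1.25] F [ 0.1 -0.2 -4.6]
t 7.6 target [ 0.5462 -0.2935  0.1768] delta [-0.1164 -0.072   0.0886] [ 0.2694 -0.396   0.6293] q [-0.42  0.22  1.69 -0.07  1.04 -1.25] F [ 0.1 -0.2 -4.6]
```

In the tool's units: -0.069 m / 0.6 = -0.115, 0.064 m / 0.6 = 0.1067, 0.655 rad / 3.1416 = 0.2085.

Call:
drive_effector:
  segments:
    - {"x": -0.01,"y": -0.005,"z": 0.01,"wx": 0.0057,"wy": -0.0048,"wz": 0.0191}
    - {"x": -0.0333,"y": -0.015,"z": 0.0333,"wx": 0.0175,"wy": -0.014,"wz": 0.0637}
    - {"x": -0.0633,"y": -0.0283,"z": 0.0583,"wx": 0.0318,"wy": -0.0255,"wz": 0.1146}
    - {"x": -0.0933,"y": -0.0417,"z": 0.0867,"wx": 0.0477,"wy": -0.0376,"wz": 0.1687}
    - {"x": -0.115,"y": -0.051,"z": 0.1067,"wx": 0.0586,"wy": -0.0462,"wz": 0.2085}

```text
time_s: 8.22
position: [0.5349, -0.2279, 0.1902]
orientation: [[-0.174, 0.983, 0.064], [0.923, 0.185, -0.337], [-0.343, 0.0, -0.939]]
force: [0.4, 0.3, -4.9]
width: 0.0235
finger_force: 59.9
```

Call:
drive_effector:
  segments:
    - {}

```text
time_s: 8.35
position: [0.5346, -0.2275, 0.1898]
orientation: [[-0.18, 0.982, 0.064], [0.923, 0.191, -0.335], [-0.341, -0.002, -0.94]]
force: [-0.4, -0.3, -4.8]
width: 0.0234
finger_force: 59.9
```

```bash
python3 go3.py
```

```text
t 8.35 target [ 0.534  -0.2287  0.1918] delta [-0.0017 -0.0008 -0.0014] [ 0.0006 -0.0022  0.0065] q [-0.38  0.41  1.61 -0.36  0.96 -0.39] F [-0.4 -0.3 -4.8]
t 8.35 target [ 0.5371 -0.2452  0.1546] delta [-0.0048 -0.0009  0.0392] [ 0.0015 -0.2631  0.0064] q [-0.38  0.41  1.61 -0.36  0.96 -0.39] F [-0.4 -0.3 -4.8]
t 8.35 target [ 0.5462 -0.2935  0.1768] delta [-0.0586 -0.0012  0.0351] [ 0.0015 -0.2631  0.0064] q [-0.38  0.41  1.61 -0.36  0.96 -0.39] F [-0.4 -0.3 -4.8]
```

In the tool's units: 0.039 m / 0.6 = 0.065, 0.032 m / 0.6 = 0.0533, -0.263 rad / 3.1416 = -0.0837.

Call:
drive_effector:
  segments:
    - {"x": -0.0017,"z": 0.0133,"wy": -0.0191}
    - {"x": -0.0033,"y": -0.0007,"z": 0.0267,"wy": -0.0382,"wz": 0.001}
    - {"x": -0.005,"y": -0.001,"z": 0.04,"wx": 0.0003,"wy": -0.0573,"wz": 0.0019}
    - {"x": -0.0067,"y": -0.0015,"z": 0.0533,"wx": 0.0005,"wy": -0.0732,"wz": 0.002}
    - {"x": -0.0083,"y": -0.0015,"z": 0.065,"wx": 0.0005,"wy": -0.0837,"wz": 0.002}

```text
time_s: 8.98
position: [0.5367, -0.2449, 0.1568]
orientation: [[-0.151, 0.982, 0.109], [0.804, 0.186, -0.565], [-0.575, 0.002, -0.818]]
force: [-0.8, 1.1, -4.7]
width: 0.0236
finger_force: 59.9
```

Call:
drive_effector:
  segments:
    - {}
    - {}

```text
time_s: 9.22
position: [0.5371, -0.2455, 0.1577]
orientation: [[-0.149, 0.983, 0.109], [0.804, 0.185, -0.565], [-0.575, 0.003, -0.818]]
force: [-0.2, 0.1, -4.9]
width: 0.0235
finger_force: 59.9
```

```bash
python3 go3.py && python3 - <<'E'
from st import *
T=eyes.read_camera("top");S=eyes.read_camera("side")
cv2.imwrite("pics/T4.png",T[:,:,::-1]);cv2.imwrite("pics/S4.png",S[:,:,::-1])
f=lambda x,s:cv2.resize(cv2.convertScaleAbs(x,alpha=1.3),None,fx=s,fy=s,interpolation=cv2.INTER_CUBIC)[:,:,::-1]
a=f(T[180:250,350:450],4);c=f(S[130:230,300:380],5)
o=np.zeros((500,800,3),np.uint8);o[:280,:400]=a;o[:,400:]=c;cv2.imwrite("pics/t4.png",o)
# predicted coupon corners if centred at turner x=25 / blade corners, at cradle(-70,0,50)
C=lambda x,y,z:CO+RC.apply(np.array([x,y,z])/1000)
X=[C(-70+25+a,b,50+13) for a in(-25,25) for b in(-37.5,37.5)]
print("side pred",((proj("side",X)-[300,130]+.5)*5-.5+[400,0]).round(0).tolist())
print("top pred",((proj("top",X)-[350,180]+.5)*4-.5).round(0).tolist())
X=[C(-25,0,0),C(-25,-35,10),C(-25,35,10),C(70,-35,0),C(70,35,0)]
print("rails side",((proj("side",X)-[300,130]+.5)*5-.5+[400,0]).round(0).tolist())
E
```

```text
t 9.22 target [ 0.534  -0.2287  0.1918] delta [-0.0057  0.0002 -0.0377] [ 0.0029  0.2628 -0.0015] q [-0.29  0.46  1.75 -0.8   0.79  0.06] F [-0.2  0.1 -4.9]
t 9.22 target [ 0.5371 -0.2452  0.1546] delta [0.002  0.0001 0.0023] [ 0.0026  0.0019 -0.0018] q [-0.29  0.46  1.75 -0.8   0.79  0.06] F [-0.2  0.1 -4.9]
t 9.22 target [ 0.5462 -0.2935  0.1768] delta [-0.051   0.0002  0.0124] [ 0.0026  0.0019 -0.0018] q [-0.29  0.46  1.75 -0.8   0.79  0.06] F [-0.2  0.1 -4.9]
side pred [[673.0, 161.0], [533.0, 162.0], [665.0, 85.0], [528.0, 86.0]]
top pred [[118.0, 211.0], [93.0, 93.0], [191.0, 192.0], [164.0, 72.0]]
rails side [[589.0, 159.0], [651.0, 148.0], [528.0, 149.0], [638.0, 26.0], [520.0, 26.0]]
```

View pics/t4.png

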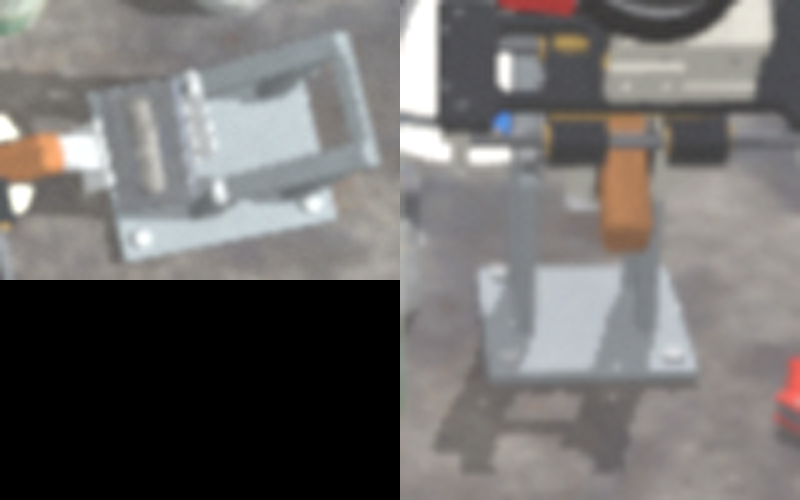

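The coupon is flat on the tilted blade with its low edge at about (93,95)–(118,210) in the crop. That matches the predicted pose against the backstop, square to the rails. Moving over the rails next.

In the tool's units: -0.051 m / 0.6 = -0.085, -0.044 m / 0.6 = -0.0733, -0.002 rad / 3.1416 = -0.0006.

```bash
cat > go4.py <<'E'
from st import *
delta(cr(-17,0,12));delta(cr(-17,0,-10))
E
```

Call:
drive_effector:
  segments:
    - {"x": -0.0133,"z": 0.0033}
    - {"x": -0.0333,"z": 0.0083}
    - {"x": -0.0533,"z": 0.015}
    - {"x": -0.0733,"z": 0.0183}
    - {"x": -0.085,"z": 0.0207,"wx": 0.0006,"wy": 0.0006,"wz": -0.0006}

```text
time_s: 9.95
position: [0.5457, -0.2947, 0.1769]
orientation: [[-0.15, 0.983, 0.105], [0.805, 0.184, -0.565], [-0.574, 0.0, -0.819]]
force: [0.5, 0.1, -5.1]
width: 0.0238
finger_force: 59.9
```

Call:
drive_effector:
  segments:
    - {}
    - {}

```text
time_s: 10.2
position: [0.5455, -0.2934, 0.1761]
orientation: [[-0.151, 0.983, 0.105], [0.805, 0.184, -0.564], [-0.574, -0.001, -0.819]]
force: [0.0, 0.8, -5.4]
width: 0.0233
finger_force: 59.9
```

```bash
python3 go4.py
```

```text
t 10.2 target [ 0.5492 -0.3093  0.1539] delta [-0.0006  0.0007  0.0275] [-0.0007  0.0002  0.0001] q [-0.37  0.47  1.68 -0.75  0.8  -0.07] F [ 0.   0.8 -5.4]
t 10.2 target [ 0.5515 -0.3217  0.1359] delta [-0.0006  0.0008  0.0495] [-0.0007  0.0002  0.0001] q [-0.37  0.47  1.68 -0.75  0.8  -0.07] F [ 0.   0.8 -5.4]
```

In the tool's units: 0.0275 m / 0.6 = 0.0458, 0.021 m / 0.6 = 0.035.

Call:
drive_effector:
  segments:
    - {"y": 0.0012,"z": 0.0117}
    - {"y": 0.0012,"z": 0.0233}
    - {"y": 0.0012,"z": 0.035}
    - {"y": 0.0012,"z": 0.0458}
    - {"y": 0.0012,"z": 0.0458}

```text
time_s: 10.82
position: [0.5489, -0.3093, 0.1531]
orientation: [[-0.151, 0.983, 0.105], [0.805, 0.184, -0.564], [-0.574, -0.001, -0.819]]
force: [0.0, 0.4, -4.5]
width: 0.0237
finger_force: 59.9
```

```bash
python3 go4.py
```

```text
t 10.82 target [ 0.5492 -0.3093  0.1539] delta [-0.0005  0.0002 -0.0006] [-0.0014  0.     -0.    ] q [-0.4   0.51  1.68 -0.78  0.75 -0.05] F [ 0.   0.4 -4.5]
t 10.82 target [ 0.5515 -0.3217  0.1359] delta [-0.0005  0.0003  0.0214] [-0.0014  0.     -0.    ] q [-0.4   0.51  1.68 -0.78  0.75 -0.05] F [ 0.   0.4 -4.5]
```

Call:
drive_effector:
  segments:
    - {"z": 0.0067}
    - {"z": 0.0133}
    - {"z": 0.0183}
    - {"z": 0.0183}

```text
time_s: 11.32
position: [0.5503, -0.3153, 0.1446]
orientation: [[-0.151, 0.983, 0.105], [0.805, 0.184, -0.564], [-0.574, -0.0, -0.819]]
force: [-0.6, 1.0, -4.3]
width: 0.0232
finger_force: 59.9
```

```bash
python3 go4.py
```

```text
t 11.32 target [ 0.5492 -0.3093  0.1539] delta [-0.0003  0.     -0.0111] [-0.0007  0.0004 -0.0001] q [-0.41  0.52  1.68 -0.79  0.73 -0.04] F [-0.6  1.  -4.3]
t 11.32 target [ 0.5515 -0.3217  0.1359] delta [-0.0003  0.      0.0109] [-0.0007  0.0004 -0.0001] q [-0.41  0.52  1.68 -0.79  0.73 -0.04] F [-0.6  1.  -4.3]
```

Coupon underside should now be about 4 mm above the rails. Continue down slowly.

In the tool's units: 0.006 m / 0.6 = 0.01, 0.004 m / 0.6 = 0.0067.

Call:
drive_effector:
  segments:
    - {"z": 0.0033}
    - {"z": 0.0067}
    - {"z": 0.01}
    - {"z": 0.01}

```text
time_s: 11.82
position: [0.5512, -0.3187, 0.14]
orientation: [[-0.151, 0.983, 0.106], [0.805, 0.185, -0.564], [-0.574, 0.0, -0.819]]
force: [0.6, 1.0, -2.5]
width: 0.0237
finger_force: 59.9
```

Call:
drive_effector:
  segments:
    - {"z": 0.0042}
    - {"z": 0.0083}
    - {"z": 0.0083}
    - {"z": 0.0083}

```text
time_s: 12.32
position: [0.5515, -0.3216, 0.1358]
orientation: [[-0.151, 0.983, 0.106], [0.805, 0.184, -0.564], [-0.574, -0.0, -0.819]]
force: [-0.7, 0.8, -3.9]
width: 0.0234
finger_force: 59.9
```

```bash
python3 go4.py
```

```text
t 12.32 target [ 0.5492 -0.3093  0.1539] delta [-0.0001 -0.     -0.022 ] [-0.0005  0.0007 -0.0002] q [-0.42  0.54  1.68 -0.81  0.71 -0.03] F [-0.7  0.8 -3.9]
t 12.32 target [ 0.5515 -0.3217  0.1359] delta [-0.0001 -0.     -0.    ] [-0.0005  0.0007 -0.0002] q [-0.42  0.54  1.68 -0.81  0.71 -0.03] F [-0.7  0.8 -3.9]
```

```bash
python3 - <<'E'
from st import *
f=[]
for i in range(10):
    T=eyes.read_camera("top");f.append(ctrl.state()["force"])
print(np.mean(f,0),np.std(f,0)); cv2.imwrite("pics/T5.png",T[:,:,::-1])
C=lambda x,y,z:CO+RC.apply(np.array([x,y,z])/1000)
# profile along rail mid gap & along rails in top image: brightness vs cradle x (coupon top z=10)
g=cv2.cvtColor(T,cv2.COLOR_RGB2GRAY);g0=cv2.cvtColor(cv2.imread("pics/top0.png"),cv2.COLOR_BGR2GRAY)
xs=np.arange(-40,75,5.)
for y in(-30,-15,15,30):
    p=proj("top",[C(x,y,10) for x in xs]).astype(np.float32)
    s=lambda im:cv2.remap(im,p[None,:,0].copy(),p[None,:,1].copy(),cv2.INTER_LINEAR)[0].astype(int)
    print(y,s(g)-s(g0))
print(xs.astype(int))
E
```

```text
[-0.19264451  0.41240105 -3.50216004] [0.49698052 0.57788554 0.46863441]
-30 [  3   1   3 -36 -35 -21 -21 -23 -24 -15   8   5 -12 -16  -5   8   3   4
   2   2   3   1   3]
-15 [  3  -5 -12 -16 -20 -48 -56 -58 -57 -43 -17 -15 -51 -56 -51 -26  -8  20
  55  62   5   2   3]
15 [ 32  33  18  -8 -22 -51 -60 -55 -50 -18  18  33  16   6   6  23  23  12
  42  38   4   3   1]
30 [  3   2  -3 -32 -30 -10  -7  -5 -11  -9  -4  -8  -9 -13  -6   5   3   3
   4   2   2   3   1]
[-40 -35 -30 -25 -20 -15 -10  -5   0   5  10  15  20  25  30  35  40  45
  50  55  60  65  70]
```

Force and image profile agree: the coupon is on the rails, centred at x≈8 mm. Withdraw downhill.

In the tool's units: 0.016 m / 0.6 = 0.0267, 0.012 m / 0.6 = 0.02.

Call:
drive_effector:
  segments:
    - {"x": 0.005}
    - {"x": 0.01}
    - {"x": 0.015}
    - {"x": 0.02}
    - {"x": 0.0267}

```text
time_s: 13.45
position: [0.5492, -0.3084, 0.1266]
orientation: [[-0.151, 0.983, 0.106], [0.805, 0.184, -0.564], [-0.574, 0.0, -0.819]]
force: [-0.2, -0.0, -2.4]
width: 0.0232
finger_force: 59.9
```

```bash
python3 go4.py
```

```text
t 13.45 target [ 0.5492 -0.3093  0.1539] delta [-0.0163 -0.0002 -0.0218] [-0.0001  0.0008 -0.0003] q [-0.4   0.54  1.71 -0.83  0.71  0.02] F [-0.2 -0.  -2.4]
t 13.45 target [ 0.5515 -0.3217  0.1359] delta [-0.0163 -0.0002  0.0002] [-0.0001  0.0008 -0.0003] q [-0.4   0.54  1.71 -0.83  0.71  0.02] F [-0.2 -0.  -2.4]
```

Call:
drive_effector:
  segments:
    - {"x": 0.025}
    - {"x": 0.05}
    - {"x": 0.075}
    - {"x": 0.1}
    - {"x": 0.125}

```text
time_s: 14.08
position: [0.5379, -0.2477, 0.0834]
orientation: [[-0.151, 0.983, 0.106], [0.805, 0.185, -0.564], [-0.574, 0.0, -0.819]]
force: [-0.1, -0.0, -1.7]
width: 0.0233
finger_force: 59.9
```

Call:
drive_effector:
  segments:
    - {"x": 0.0133}
    - {"x": 0.0267}
    - {"x": 0.0267}

```text
time_s: 14.45
position: [0.5354, -0.2351, 0.0742]
orientation: [[-0.152, 0.983, 0.106], [0.805, 0.185, -0.564], [-0.574, -0.001, -0.819]]
force: [0.6, 0.6, -2.7]
width: 0.024
finger_force: 59.9
```

```bash
python3 go4.py
```

```text
t 14.45 target [ 0.5492 -0.3093  0.1539] delta [-0.1075 -0.0002 -0.0219] [-0.0003  0.0005  0.0005] q [-0.27  0.59  1.82 -0.97  0.68  0.31] F [ 0.6  0.6 -2.7]
t 14.45 target [ 0.5515 -0.3217  0.1359] delta [-1.075e-01 -2.000e-04  1.000e-04] [-0.0003  0.0005  0.0005] q [-0.27  0.59  1.82 -0.97  0.68  0.31] F [ 0.6  0.6 -2.7]
```

In the tool's units: -0.04 m / 0.6 = -0.0667, -0.03 m / 0.6 = -0.05, 0.2 rad / 3.1416 = 0.0637.

```bash
cat > go5.py <<'E'
from st import *
delta(tcp([.536,-.190,.06],-.7,0));delta(tcp([.536,-.190,.0005],-.7,0))
s=ctrl.state()
E
```

Call:
drive_effector:
  segments:
    - {"x": 0.0333,"z": -0.0167}
    - {"x": 0.05,"z": -0.05,"wy": 0.0318}
    - {"x": 0.05,"z": -0.0667,"wy": 0.0637}

```text
time_s: 14.82
position: [0.5269, -0.1874, 0.0905]
orientation: [[-0.171, 0.982, 0.074], [0.902, 0.187, -0.39], [-0.397, 0.0, -0.918]]
force: [-0.1, -1.2, -2.8]
width: 0.0237
finger_force: 59.9
```

```bash
python3 go5.py
```

```text
t 14.82 target [ 0.5001 -0.1597  0.122 ] delta [ 0.017  -0.0212 -0.0417] [-0.1393  0.3921 -0.6735] q [-0.28  0.52  1.78 -0.56  0.73 -0.07] F [-0.1 -1.2 -2.8]
t 14.82 target [ 0.5001 -0.1597  0.0625] delta [ 0.0407 -0.0212  0.0129] [-0.1393  0.3921 -0.6735] q [-0.28  0.52  1.78 -0.56  0.73 -0.07] F [-0.1 -1.2 -2.8]
```

In the tool's units: -0.0417 m / 0.6 = -0.0695, -0.03 m / 0.6 = -0.05, -0.6735 rad / 3.1416 = -0.2144.

Call:
drive_effector:
  segments:
    - {"x": 0.0067,"y": -0.0083,"z": -0.0333,"wx": -0.0095,"wy": 0.0255,"wz": -0.0414}
    - {"x": 0.0133,"y": -0.0167,"z": -0.05,"wx": -0.0191,"wy": 0.0509,"wz": -0.0891}
    - {"x": 0.02,"y": -0.025,"z": -0.0695,"wx": -0.0286,"wy": 0.0796,"wz": -0.1337}
    - {"x": 0.0283,"y": -0.0353,"z": -0.0695,"wx": -0.0443,"wy": 0.1248,"wz": -0.2144}
    - {"x": 0.0283,"y": -0.0353,"z": -0.0695,"wx": -0.0443,"wy": 0.1248,"wz": -0.2144}

```text
time_s: 15.45
position: [0.4995, -0.1614, 0.1222]
orientation: [[-0.766, 0.643, 0.0], [0.643, 0.766, -0.002], [-0.001, -0.001, -1.0]]
force: [-0.6, -1.0, -3.3]
width: 0.0235
finger_force: 59.9
```

Call:
drive_effector:
  segments:
    - {}
    - {}

```text
time_s: 15.7
position: [0.4997, -0.1609, 0.1214]
orientation: [[-0.762, 0.648, 0.0], [0.648, 0.762, -0.005], [-0.003, -0.003, -1.0]]
force: [0.6, -0.4, -2.4]
width: 0.0235
finger_force: 59.9
```

```bash
python3 go5.py
```

```text
t 15.7 target [ 0.5001 -0.1597  0.122 ] delta [ 0.0005  0.0012 -0.0007] [-0.0032  0.0033 -0.0045] q [-0.46  0.46  1.68 -0.    1.   -1.32] F [ 0.6 -0.4 -2.4]
t 15.7 target [ 0.5001 -0.1597  0.0625] delta [0.0007 0.0013 0.0588] [-0.0032  0.0033 -0.0045] q [-0.46  0.46  1.68 -0.    1.   -1.32] F [ 0.6 -0.4 -2.4]
```

Lower to the bench until light contact, and check the coupon's position numerically meanwhile.

In the tool's units: 0.0585 m / 0.6 = 0.0975, 0.057 m / 0.6 = 0.095, -0.004 rad / 3.1416 = -0.0013.

Call:
drive_effector:
  segments:
    - {"y": 0.0017,"z": 0.0333,"wx": -0.001,"wy": 0.001,"wz": -0.0013}
    - {"y": 0.0017,"z": 0.0667,"wx": -0.001,"wy": 0.001,"wz": -0.0013}
    - {"y": 0.0017,"z": 0.0883,"wx": -0.001,"wy": 0.001,"wz": -0.0013}
    - {"y": 0.0017,"z": 0.095,"wx": -0.001,"wy": 0.001,"wz": -0.0013}
    - {"y": 0.0017,"z": 0.0975,"wx": -0.001,"wy": 0.001,"wz": -0.0013}

```text
time_s: 16.32
position: [0.5008, -0.1602, 0.0631]
orientation: [[-0.766, 0.643, 0.0], [0.643, 0.766, 0.001], [-0.0, 0.001, -1.0]]
force: [0.2, 0.3, -2.1]
width: 0.0238
finger_force: 59.9
```

Call:
drive_effector:
  segments:
    - {}
    - {}

```text
time_s: 16.58
position: [0.5009, -0.1604, 0.0634]
orientation: [[-0.766, 0.643, 0.001], [0.643, 0.766, 0.0], [-0.0, 0.001, -1.0]]
force: [-0.1, 0.7, -3.0]
width: 0.0235
finger_force: 59.9
```

```bash
python3 go5.py && python3 - <<'E'
from st import *
f=[]
for i in range(6): T=eyes.read_camera("top");f.append(ctrl.state()["force"])
print("F",np.mean(f,0))
C=lambda x,y,z:CO+RC.apply(np.array([x,y,z])/1000)
g=cv2.cvtColor(T,cv2.COLOR_RGB2GRAY);g0=cv2.cvtColor(cv2.imread("pics/top0.png"),cv2.COLOR_BGR2GRAY)
xs=np.arange(-40,75,5.)
for y in(-42,-34,-30,-15,0,15,30,34,42):
    p=proj("top",[C(x,y,10) for x in xs]).astype(np.float32)
    s=lambda im:cv2.remap(im,p[None,:,0].copy(),p[None,:,1].copy(),cv2.INTER_LINEAR)[0].astype(int)
    print(y,s(g)-s(g0))
print(xs.astype(int))
E
```

```text
t 16.57 target [ 0.5001 -0.1597  0.122 ] delta [ 0.001   0.0001 -0.0586] [0.0009 0.0005 0.0018] q [-0.46  0.54  1.74  0.    0.86 -1.33] F [-0.1  0.7 -3. ]
t 16.57 target [ 0.5001 -0.1597  0.0625] delta [0.0011 0.     0.0009] [0.0009 0.0005 0.0018] q [-0.46  0.54  1.74  0.    0.86 -1.33] F [-0.1  0.7 -3. ]
F [-0.22482262  0.19407451 -2.02333169]
-42 [ 3  2  5  2 -2 -1  1  1  0 -1  1 -1  1  1  4  5  4  4  4  5  6  5  4]
-34 [  5   5   0 -42 -38  -8 -10  -9  -6  -3  -3  -4  -5   5   8   5   5   6
   4   7   6   6   5]
-30 [  5   6   4 -33 -39 -16 -21 -20  -2   8  -6 -11 -10   5   8   5   5   6
   4   5   6   4   5]
-15 [  8   7   6 -25 -56 -55 -56 -49 -29  -5 -34 -50 -52 -31  -1   7   8   6
   5   3   4   4   5]
0 [  7   6   6 -24 -54 -56 -60 -54 -27  -3 -38 -57 -54 -33   1   6   7   5
   5   5   4   4   6]
15 [  5   5   6 -23 -54 -56 -62 -53 -16  15  -3   3  15  33  16   5   5   5
   6   4   3   6   5]
30 [  5   2  -6 -50 -35  -7  -7  -4  -2  -4  -7 -10 -10   6   8   4   5   5
   6   4   4   6   5]
34 [  4   5  -4 -40 -31  -4  -5  -5  -6  -7  -5  -8  -6   6   6   4   5   6
   4   7   5   5   7]
42 [  3   3   4 -10  -9   2   2   3   2   3   5   3   5   5   3   7   5   7
   4   5   5   4   5]
[-40 -35 -30 -25 -20 -15 -10  -5   0   5  10  15  20  25  30  35  40  45
  50  55  60  65  70]
```

In the tool's units: 0.0015 m / 0.6 = 0.0025, 0.001 m / 0.6 = 0.0017.

Call:
drive_effector:
  segments:
    - {"z": 0.0017}
    - {"z": 0.0025}
    - {"z": 0.0025}

```text
time_s: 17.25
position: [0.5007, -0.1602, 0.0626]
orientation: [[-0.766, 0.643, 0.001], [0.643, 0.766, 0.0], [-0.0, 0.001, -1.0]]
force: [-3.1, 2.0, 8.6]
width: 0.0241
finger_force: 59.9
```

Call:
drive_effector:
  segments:
    - {}
    - {}
    - {}
    - {}
  finger_gap: 0.05

```text
time_s: 17.75
position: [0.5006, -0.1603, 0.0613]
orientation: [[-0.766, 0.643, -0.0], [0.643, 0.766, 0.001], [0.001, 0.001, -1.0]]
force: [-0.1, 0.3, 0.6]
width: 0.0496
finger_force: 0.0
```

```bash
python3 go5.py
```

```text
t 17.75 target [ 0.5001 -0.1597  0.122 ] delta [ 0.0008  0.0001 -0.0607] [ 0.0007 -0.0006  0.0018] q [-0.46  0.55  1.74  0.    0.86 -1.33] F [-0.1  0.3  0.6]
t 17.75 target [ 0.5001 -0.1597  0.0625] delta [ 0.0008  0.0001 -0.0012] [ 0.0007 -0.0006  0.0018] q [-0.46  0.55  1.74  0.    0.86 -1.33] F [-0.1  0.3  0.6]
```

Released. Next I'll rise away and verify the turner, coupon, can and tube numerically.

In the tool's units: -0.15 m / 0.6 = -0.25, -0.13 m / 0.6 = -0.2167.

Call:
drive_effector:
  segments:
    - {"z": -0.0333}
    - {"z": -0.0833}
    - {"z": -0.15}
    - {"z": -0.2167}
    - {"x": 0.05,"z": -0.25}

```text
time_s: 18.38
position: [0.4789, -0.1421, 0.2135]
orientation: [[-0.765, 0.644, 0.004], [0.644, 0.765, -0.001], [-0.004, 0.002, -1.0]]
force: [1.0, 1.4, -0.2]
width: 0.0499
finger_force: 0.0
```

Call:
drive_effector:
  segments:
    - {"x": 0.0833,"z": -0.0333}
    - {"x": 0.1667,"z": -0.0333}
    - {"x": 0.1667,"z": -0.0333}
    - {"x": 0.1667,"z": -0.0333}

```text
time_s: 18.88
position: [0.4016, -0.0772, 0.2318]
orientation: [[-0.766, 0.643, 0.001], [0.643, 0.766, 0.0], [-0.001, 0.001, -1.0]]
force: [0.1, 0.4, -0.1]
width: 0.0499
finger_force: 0.0
```

```bash
python3 - <<'E'
from st import *
T=eyes.read_camera("top");S=eyes.read_camera("side")
def big(m,box):
    k=np.zeros_like(m);x0,x1,y0,y1=box;k[y0:y1,x0:x1]=m[y0:y1,x0:x1]
    n,l,st,_=cv2.connectedComponentsWithStats(k);i=1+np.argmax(st[1:,4]);return np.argwhere(l==i)[:,::-1].astype(float)
h=cv2.cvtColor(S,cv2.COLOR_RGB2HSV);g=big(cv2.inRange(h,(5,110,80),(20,255,255)),(330,385,195,235));print("grip side",g.mean(0),len(g),plane("side",[g.mean(0)],.073))
h=cv2.cvtColor(T,cv2.COLOR_RGB2HSV);b=big(cv2.inRange(h,(0,0,150),(180,60,255)),(305,355,195,245));print("blade",cv2.minAreaRect((plane("top",b,.003)[:,:2]*1000).astype(np.float32)))
T0=cv2.imread("pics/top0.png")[:,:,::-1]
d=cv2.absdiff(T,T0).max(2);print("can diff",d[145:190,335:372].mean(),"tube diff",d[165:200,220:257].mean())
C=lambda x,y,z:CO+RC.apply(np.array([x,y,z])/1000)
gg=cv2.cvtColor(T,cv2.COLOR_RGB2GRAY).astype(int)-cv2.cvtColor(T0,cv2.COLOR_RGB2GRAY)
p=proj("top",[C(x,0,10) for x in range(-40,75,5)]).round().astype(int);print(gg[p[:,1],p[:,0]])
print(ctrl.state()["time_s"],ctrl.state()["position"],ctrl.state()["force"])
E
```

```text
grip side [355.54019293 211.51768489] 311 [[ 0.49699491 -0.16188557  0.073     ]]
blade ((550.2550659179688, -202.41612243652344), (42.6400032043457, 91.12235260009766), 52.94619369506836)
can diff 3.368768768768769 tube diff 3.0324324324324325
[ -2  -4  -4 -33 -64 -62 -65 -63 -38 -11 -54 -64 -65 -46 -11  -4  -5  -2
  -2  -2  -2  -4  -2]
18.975 [ 0.40183157 -0.07747824  0.23142079] [ 0.22829417 -0.37819832  0.21794973]
```

```bash
python3 -c "
from plant import ctrl, eyes
print(ctrl.sign_off())"
```

```text
the job is handed in; nothing more can be done
None
```

I handed the job in at about 19 s: the coupon lies flat on both rails against the stops, the turner is released flat on the bench, and the camera check shows the tube and can unmoved; the hand-in returned no verdict.

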